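# Point-and-check before switching on the bench

### The arm

A 7-joint arm with a two-finger parallel gripper is mounted at the origin on the work surface. World frame = base frame: x ahead of the robot, y to its left, z up, the work surface at z = 0. Lengths are in mm, angles in rad, forces in N, time in s.
With the tool pointing down it reaches from about 400 to 750 mm from the base axis. Payload 19.5 kg.
Tool frame: the origin (TCP) lies at the very end of the fingers, on their centre line; the grasp point (between the pads) lies arm.grip_depth behind it (arm.grip_depth is the distance from the TCP to the grasp point, in mm); y points along the fingers, z is the direction in which the jaws open and shut, and the axes are right-handed (so a half turn about y gives the same grasp; the last joint's range is limited). The gripper opens to 85 mm and grips with 20 to 120 N. Pads are 22 mm wide; open, the fingers measure 114 mm over their backs; the gripper's body (76 mm by 85 mm) begins 54 mm behind the grasp point. The pads swing forward as they close: fully open they stand 13 mm farther back than shut.
Start: joints at [1.119, 0.707, -0.028, 1.485, 0.022, 0.951, -0.075], TCP at [229.085, -527.366, 231.268] pointing down, gripper open.
Joint ranges: [-2.71, 2.71], [-0.32, 2.16], [-1.57, 1.52], [0, 2.45], [-1.46, 4.6], [0, 2.02], [-2.83, 2.83]. Speed limits (rad/s): [1.89, 1.89, 2.57, 2.57, 3.01, 3.01, 3.01].

### API

Orientations are given as [roll, pitch, yaw] about the fixed x, y, z axes, in that order (R = Rz(yaw) Ry(pitch) Rx(roll)).
In Python, from plant import arm gives the robot as it stands. Calls block until the motion is done:
- arm.reach(position, orientation): joint-space move of the TCP to a pose.
- arm.move_straight(position, frame=None, feed=150): straight line of the TCP; frame=None keeps the orientation; feed is the mean speed in mm/s.
- arm.move_j(angles): joint-space move.
- arm.let_go() and arm.grab(squeeze=None): open the fingers fully, or close them until they stop; squeeze is the grip in N (None keeps the last).
- arm.dwell(seconds).
- arm.ik(position, orientation): joint angles nearest the present ones, or None.
- arm.read_state(): the state.
- arm.capture(name): name is "scene" or "side" or "wrist"; returns (picture, depth): 420x560x3 uint8, red, green, blue; 420x560 float32, mm along the optical axis (not along the pixel's ray), 0 where there is no reading.
- arm.calibration(name): a dict with "camera_matrix" (3x3 intrinsics, pixels), "R" (3x3) and "t" (3): a world point X has camera coordinates R X + t. Camera axes: x right, y down, z forward; pixel columns grow to the right and rows downward; lengths in mm; the calibration is good to about 2 mm. A picture is of the moment at which its call begins: read the wrist's pose just before it. calibration takes no time and is no camera call; for the wrist camera it gives the pose at the moment of the call.
A pose or a line that the arm cannot do raises arm.Unreachable and nothing moves.
- arm.job_done(): hands the job in, once; it reports no verdict.
The state is a dict: "clock": time; "joint_positions": joint angles; "joint_vel": joint speeds; "joint_torque": joint torques, N m; "position": TCP position; "tcp_rot": TCP orientation; "ft_force": force on the tool from outside, world axes, zero at the start; "ft_torque": the same for the moment, N m; "opening": finger opening in mm.
Only numpy, scipy, OpenCV 4.12 (cv2) and the standard library are available. Lean on these libraries where they do the work, as an engineer would, in place of code of your own. Each camera call takes 0.05 s, during which the arm holds its last target. There are 200 camera calls.

### The job

Before the bench power goes on, do the point-and-check: with the fingertips, point from above at the black screw knob of the corner clamp that has the wooden frame corner in it, fingertips about 2 to 4 cm above it, and hold there for two full seconds; then point in the same way, for two full seconds, at the middle of the head of the combination square. After that, push the toggle lever of the wall switch down with the fingertips until it is fully down (on), and move clear. Do not point at the empty clamp, do not touch either clamp or the square at all, and leave everything else where it stands.

Things in the scene. Friction and masses are not known exactly. Their poses are not given: they have to be found in the camera images.
- loaded_clamp: Aluminium corner clamp, loose on the bench, holding two light wood strips (22 wide, 30 high) that meet in an L: the one with wood in it. Clamp about 115 x 115 mm, fences 38 mm high, origin at the centre of its underside, z up. Fences and wood run along its x and y axes (wood reaches 112 mm from the origin in +x and +y); its screw points outward along the +x+y diagonal and ends in the knob. The two clamps may have either place.
- loaded_knob (a point): Top of the black ribbed screw knob (32 mm diameter, 28 mm long, lying level along the clamp's diagonal, at its outer end) of the clamp holding wood; the point lies over the knob's middle, 46 mm above the bench, z up. The first thing to point at.
- empty_clamp: The other corner clamp, exactly alike but with no wood in it. Origin at the centre of its underside, same axes. Loose; leave alone.
- empty_knob (a point): Top of the knob of the empty clamp, 46 mm above the bench, z up. Not to be pointed at.
- square: Stainless steel combination square lying flat, loose. Head: bar 22 x 100 mm (long along its y) with a small block and a 45 degree arm behind it, all 20 mm high; ruled blade 200 x 25 x 4 mm along its x at y = -32 mm, from x = -60 to +140 mm. Origin at the centre of the underside of the bar of the head.
- square_head (a point): Middle of the top of the bar of the square's head (the long 22 x 100 mm bar), 20 mm above the bench, z up. The second thing to point at.
- switch_wall: Fixed low plywood side wall, 280 long, 20 thick, 190 high, standing at the left of the bench, carrying the white switch box (85 x 85 mm, 40 deep). Origin at the bottom middle of its face; x along the wall, its own -y points out of the face towards the middle of the bench, z up.
- toggle_pivot (a point): Pivot of the toggle lever, in the middle of the switch box's outer face, 40 mm out from the wall face and 130 mm above the bench. Axes as switch_wall.
- toggle_tip (a point): Centre of the ball (14 mm diameter) at the end of the steel toggle lever, 58 mm from the pivot; the lever is 10 mm thick. It moves with the lever.
- toggle (a joint): Toggle angle in rad: 0 = fully up (lever stands out of the box and leans 0.5 rad above level), 1.0 = fully down against its stop (0.5 rad below level, on). It has stiff friction and stays where it is left: about 2 to 3 N at the tip moves it.
- mug_rim (a point): White ceramic mug, 82 mm diameter, 95 mm high, loose; centre of its mouth.
- screwdriver_grip (a point): Loose screwdriver lying on the bench; a point on its handle.
- screw_jar: Glass jar, 68 mm diameter, 80 mm high, loose; centre of its underside.
- glue: White glue bottle, 60 mm diameter, 170 mm high, loose; centre of its underside.
- offcut: Wood offcut 50 x 120 x 30 mm, loose, at the back left; centre of its underside.
Mind the look-alikes: they are no part of the job. What is shaped like the loaded_clamp but yellow is not meant.

How it is judged (in metres and radians):
On the way, in this order (a step that is already met when the one before it is completed fails the run):
1. the fingers point at the knob of the clamp holding wood, just above it, and dwell (horizontal distance between the grasp point and loaded_knob below 0.03 m and z of the grasp point in the frame of loaded_knob between 0 and 0.09 m), for 1.7 s.
2. the fingers point at the middle of the head of the square, just above it, and dwell (horizontal distance between the grasp point and square_head below 0.03 m and z of the grasp point in the frame of square_head between 0 and 0.09 m), for 1.7 s.
3. the toggle is pushed fully down by the fingers (value of joint toggle above 0.88 rad and contact force between the fingers and switch_wall above 0.2 N), for 0.02 s.
At the end, for the whole second after the job is handed in: Toggle fully down (over 0.88 of 1.0 rad); clamps and square within 6 mm, other loose things within 10 mm, of their starts. Before: grasp point held 1.7 s within 30 mm sideways of and under 90 mm above the loaded knob, then the square's head (value of joint toggle above 0.88 rad and distance of each of loaded_clamp, empty_clamp, square from where it was at the start of the episode below 0.006 m and distance of each of mug_rim, screwdriver_grip, screw_jar, glue, offcut from where it was at the start of the episode below 0.01 m); the robot touches nothing.
It fails at once if a clamp or the square is touched (contact force between any of the fingers, the arm and loaded_clamp above 0.2 N or contact force between any of the fingers, the arm and empty_clamp above 0.2 N or contact force between any of the fingers, the arm and square above 0.2 N).
It fails at once if a clamp or the square is moved or lifted by more than 6 mm (distance of any of loaded_clamp, empty_clamp, square from where it was at the start of the episode above 0.006 m).
It fails at once if the fingers point at the empty clamp's knob from close above (horizontal distance between the grasp point and empty_knob below 0.03 m and z of the grasp point in the frame of empty_knob below 0.07 m).
It fails at once if a bystander is moved by more than 10 mm (distance of any of mug_rim, screwdriver_grip, screw_jar, glue, offcut from where it was at the start of the episode above 0.01 m).
It also fails if it takes over 56 s, if anything falls off the work surface, if the arm or the gripper's body presses on something with over 40 N, if the wrist force passes 120 N, or if a joint passes its speed limit or range.

## Working session

There is one attempt and no reset: what is moved stays moved. The work goes in short steps, each a Python script; the robot and the scene stay as the last script left them, time stands still between calls to the robot, and variables do not carry over. Pictures are saved under pics/ and viewed, about 8 in all and at most 12, crops included, and the job is handed in when it is done.

```bash
mkdir -p pics; ls
python3 - <<'E'
from plant import arm
import cv2,numpy as np
for n in("scene","side"):
    p,d=arm.capture(n); np.savez(f"pics/{n}.npz",p=p,d=d,**arm.calibration(n))
    cv2.imwrite(f"pics/{n}.png",cv2.resize(p[:,:,::-1],(784,588)))
    c=arm.calibration(n); print(n,-c["R"].T@c["t"],c["R"][2],(d>0).mean())
s=arm.read_state();print(s["tcp_rot"],s["clock"],s["opening"],arm.grip_depth)
E
```

```text
pics
scene [1259.31806885 -717.46551828  863.44594204] [-0.58413984  0.53930281 -0.60657491] 0.9837159863945578
side [  -9.7677055   694.26123255 1170.64940977] [ 0.386167   -0.53428909 -0.75193764] 0.9959141156462585
[-1.57177579e+00 -5.58252993e-06 -2.73178048e+00] 0.1 85.44930440496194 18.700000000000003
```

View pics/scene.png

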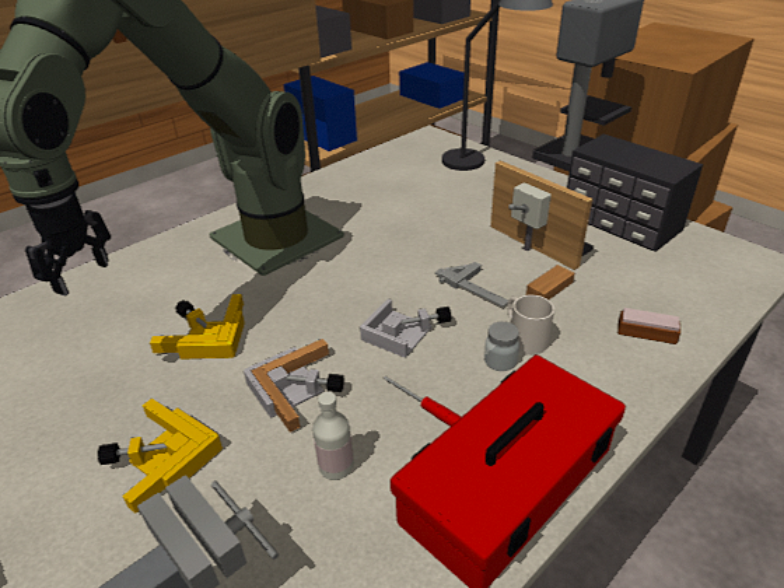

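View pics/side.png

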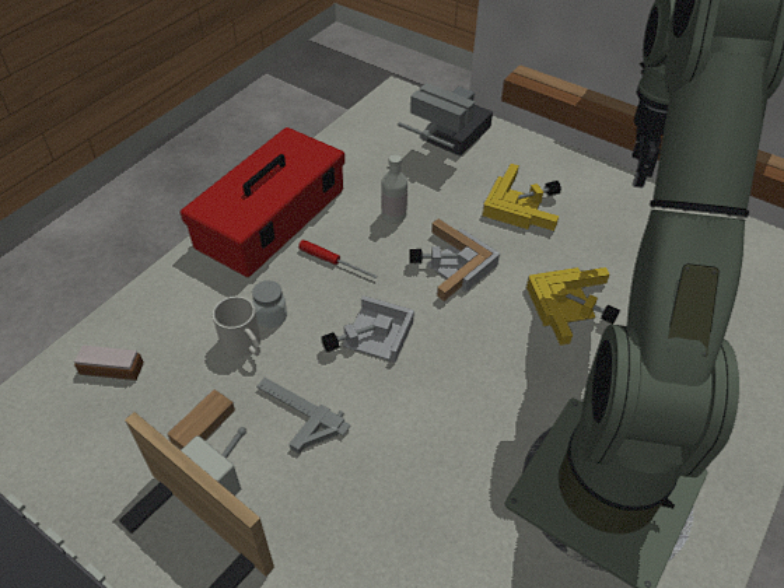

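The scene view (784 px scale) shows these knob candidates:
- Loaded clamp with brown wood: (336,383).
- Empty grey clamp: (444,314).
- Yellow look-alikes: (185,308) and (108,453).

In the side view, the loaded knob is at (416,256) and the empty one at (330,342). I choose (336,383) / (416,256), because that clamp is grey and has wood strips in it. The square is at (470,280) in the scene view and (310,415) in the side view. The toggle is at (515,208) and (241,432). Next I'll measure these and take a close crop.

```bash
cat > h.py <<'E'
import numpy as np,cv2
def load(n):
    return dict(np.load(f"pics/{n}.npz"))
def pts(c):  # world point per pixel from depth
    v,u=np.mgrid[:420,:560]; K=c["camera_matrix"]; d=c["d"]
    X=np.stack([(u-K[0,2])/K[0,0]*d,(v-K[1,2])/K[1,1]*d,d],-1)-c["t"]
    return X@c["R"]
def rect(c,z,x0,y0,w,h,s):  # top view at plane z: row = x (down = -x), col = -y
    # px (i,j): y=y0-i/s, x=x0-j/s
    H=c["camera_matrix"]@np.column_stack([c["R"][:,0],c["R"][:,1],c["R"][:,2]*z+c["t"]])@np.array([[0,-1/s,x0],[-1/s,0,y0],[0,0,1.]])
    return cv2.warpPerspective(c["p"],H,(int(w*s),int(h*s)),flags=cv2.INTER_LINEAR|cv2.WARP_INVERSE_MAP)
E
python3 - <<'E'
from h import *
C={n:load(n) for n in("scene","side")}
P={n:pts(C[n]) for n in C}
for n,L in dict(scene=dict(lk=(336,383),ek=(444,314),sq=(455,272),blade=(490,290),tip=(515,209),glue=(328,400),mug=(533,308)),side=dict(lk=(416,256),ek=(330,342),sq=(330,418),tip=(241,432),box=(225,460),glue=(394,165),mug=(235,312),off=(200,415))).items():
    for k,(u,v) in L.items(): print(n,k,P[n][int(v/1.4),int(u/1.4)].round())
# knobs: dark pixels near, in z 10..60
for n,L in dict(scene=dict(lk=(336,383),ek=(444,314)),side=dict(lk=(416,256),ek=(330,342))).items():
    for k,(u,v) in L.items():
        u=int(u/1.4);v=int(v/1.4);q=P[n][v-16:v+17,u-16:u+17].reshape(-1,3);g=C[n]["p"][v-16:v+17,u-16:u+17].max(-1).ravel()
        m=(g<50)&(q[:,2]>8)&(q[:,2]<60); a=q[m]
        print(n,k,m.sum(),np.median(a,0).round(),a.min(0).round(),a.max(0).round())
# toggle ball / wall points (side): by height
c=C["scene"];q=P["scene"]
s=P["side"][int(418/1.4):int(450/1.4),int(205/1.4):int(255/1.4)].reshape(-1,3)
m=(s[:,2]>100)&(s[:,2]<200);print("side high pts",s[m][::25].round())
# square points
for n in P:
    a=P[n].reshape(-1,3); lk=(a[:,2]>13)&(a[:,2]<30)&(a[:,0]>150)&(a[:,0]<600)&(a[:,1]>-50)&(a[:,1]<300)
    print(n,lk.sum(),a[lk].min(0).round(),a[lk].max(0).round())
x=P["side"][int(418/1.4),int(330/1.4)]
im=[cv2.resize(rect(C[n],20,x[0]+130,x[1]+130,260,260,1.5),None,fx=1,fy=1) for n in C]
lk=P["side"][int(256/1.4),int(416/1.4)]
im2=[rect(C[n],30,lk[0]+130,lk[1]+130,260,260,1.5) for n in C]
cv2.imwrite("pics/crop.png",np.vstack([np.hstack(im),np.hstack(im2)])[:,:,::-1][:790])
o=np.vstack([np.hstack(im),np.hstack(im2)])[:,:,::-1];cv2.imwrite("pics/crop.png",cv2.resize(o,(600,600)))
print("rect centre",x)
E
```

```text
scene lk [ 578. -256.   40.]
scene ek [584.  35.  42.]
scene sq [468. 201.  11.]
scene blade [567. 214.   1.]
scene tip [518. 345. 146.]
scene glue [ 704. -361.  170.]
scene mug [716. 165.  57.]
side lk [ 563. -245.   42.]
side ek [572.  49.  37.]
side sq [469. 180.  28.]
side tip [513. 341. 158.]
side box [494. 397. 171.]
side glue [ 700. -354.  156.]
side mug [769. 108.  51.]
side off [666. 315.  29.]
scene lk 132 [ 575. -259.   39.] [ 532. -272.   18.] [ 588. -238.   48.]
scene ek 95 [582.  36.  38.] [565.  23.  16.] [593.  51.  48.]
side lk 82 [ 564. -243.   41.] [ 551. -258.   25.] [ 582. -231.   49.]
side ek 118 [569.  50.  40.] [557.  32.  23.] [591.  63.  49.]
side high pts [[521. 337. 157.]
 [510. 342. 158.]
 [518. 358. 150.]
 [514. 362. 146.]
 [528. 398. 173.]]
scene 455 [435. -48.  13.] [600. 258.  30.]
side 849 [432. -49.  13.] [600. 262.  30.]
rect centre [469.34636796 180.1492335   27.54302923]
```

View pics/crop.png

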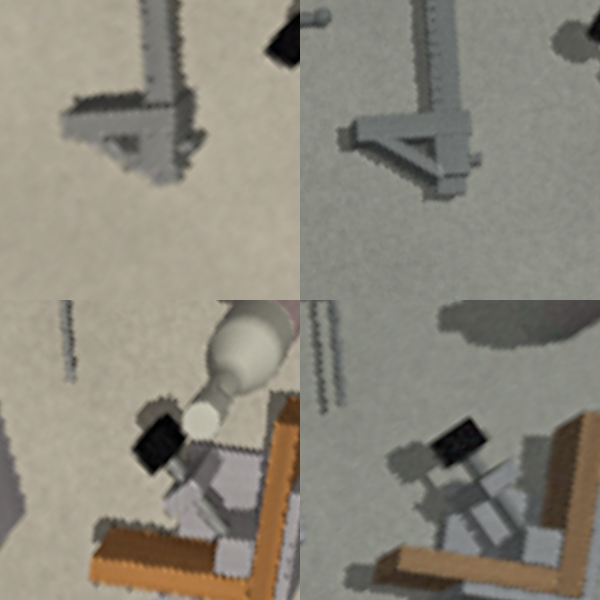

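The crop confirms the choice: brown wood in a grey clamp, with the black knob at rectified (160,443) in the lower left panel. The bar of the square's head is at (119,122) in the upper left and (413,127) in the upper right. That gives the loaded knob ≈ (569,-251), the square head ≈ (491,210) and the toggle tip ≈ (516,342). Next I'll fit the wall and point at the knob.

Run:
```python
from h import *
from plant import arm
c=load("scene");P=pts(c);p=c["p"].astype(int)
a=P.reshape(-1,3);g=p.reshape(-1,3)
m=(a[:,0]>330)&(a[:,0]<720)&(a[:,1]>330)&(a[:,1]<560)&(a[:,2]>60)&(a[:,2]<185)
wood=m&(g[:,0]-g[:,2]>40);w=a[wood]
vx,vy,x0,y0=cv2.fitLine(w[:,:2].astype(np.float32),cv2.DIST_HUBER,0,.01,.01).ravel()
print("wall dir",vx,vy,x0,y0,w.min(0).round(),w.max(0).round())
n=np.array([vy,-vx]); n*=-np.sign(n[1])
dist=(a[:,:2]-[x0,y0])@n
for lo,hi in((30,50),(50,75),(75,110)):
    b=a[m&~wood&(dist>lo)&(dist<hi)&(a[:,2]>80)]; print(lo,len(b),b.mean(0).round(),b.min(0).round(),b.max(0).round())
arm.grab(20)
s=arm.read_state();print(s["position"],s["opening"],s["clock"])
arm.move_straight([569,-251,240]);arm.dwell(.2)
q,d=arm.capture("wrist");cal=arm.calibration("wrist");np.savez("pics/wrist.npz",p=q,d=d,**cal)
cv2.imwrite("pics/wrist.png",q[:,:,::-1]);print(arm.read_state()["position"],arm.read_state()["clock"])
```

```text
wall dir 0.99859923 -0.052911516 543.2014 428.12793 [378. 389.  60.] [662. 444. 185.]
30 471 [524. 390. 135.] [476. 381.  87.] [562. 401. 175.]
50 14 [519. 367. 141.] [510. 355. 132.] [522. 379. 150.]
75 18 [517. 341. 153.] [510. 331. 143.] [521. 354. 162.]
[ 229.05405264 -527.37278171  231.27701873] -0.08509424010905574 0.8667
[ 568.93621127 -251.07224286  240.01789858] 4.1917
```

View pics/wrist.png

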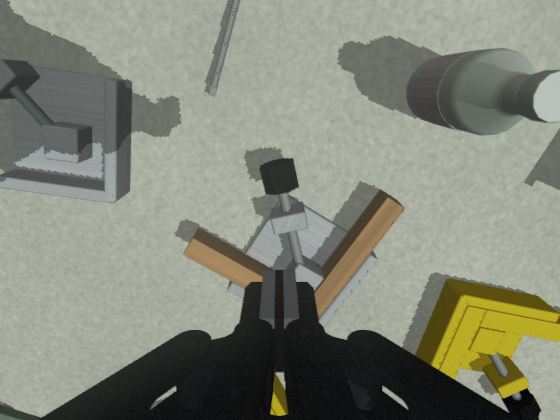

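The wrist view shows the black knob of the wood-filled clamp at (280,176), with the fingertips nearby at about (280,285). I'll refine its position by casting a ray, then point at both targets.

```bash
cat >> h.py <<'E'
def ray(c,u,v,z):
    K=c["camera_matrix"];d=c["R"].T@np.linalg.solve(K,[u,v,1.]);o=-c["R"].T@c["t"]
    return o+d*(z-o[2])/d[2]
E
python3 - <<'E'
from h import *
from plant import arm
c=load("wrist");m=(c["p"].max(-1)<60)&(c["d"]>0);m[:150]=0;m[205:]=0;m[:,:255]=0;m[:,305:]=0
v,u=np.nonzero(m);a=pts(c)[m];a=a[(a[:,2]>20)&(a[:,2]<60)];k=ray(c,u.mean(),v.mean(),40)
print("knob",len(a),u.mean(),v.mean(),k.round(1),np.median(a,0).round(1))
assert np.hypot(*(k[:2]-[569,-251]))<20
x,y=(k[:2]+[569,-251])/2
arm.move_straight([x,y,240]);arm.move_straight([x,y,76],feed=100);arm.dwell(2.3)
s=arm.read_state();print(s["position"],s["ft_force"],s["clock"])
arm.move_straight([x,y,240])
arm.move_straight([491,210,240],feed=200);arm.dwell(.2)
q,d=arm.capture("wrist");cal=arm.calibration("wrist");np.savez("pics/wrist2.npz",p=q,d=d,**cal)
cv2.imwrite("pics/wrist2.png",q[:,:,::-1]);print(arm.read_state()["position"],arm.read_state()["clock"])
E
```

```text
knob 1051 278.7134724857685 175.91366223908918 [ 570.1 -250.8   40. ] [ 570.7 -250.5   43. ]
[ 569.56165659 -250.92417315   76.00679881] [-0.59001248 -0.16936136  0.22080801] 8.5333
[491.05815873 209.80743978 240.00227233] 12.5167
```

View pics/wrist2.png

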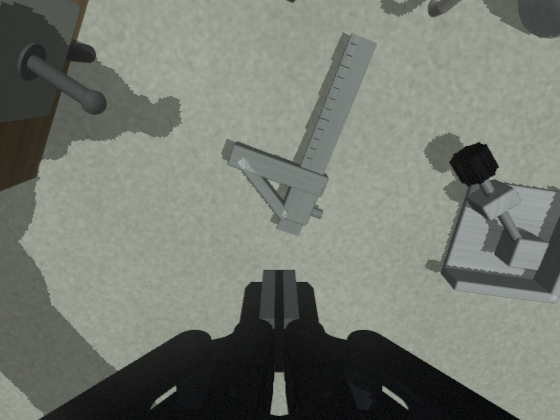

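The wrist view shows the square's bar running from (230,150) to (327,185), with its middle at about (278,168). The toggle ball is at (95,102). I'll point at the bar, rise, and then move above the lever.

Run:
```python
from h import *
from plant import arm
c=load("wrist2");k=ray(c,278,168,20);b=ray(c,95,102,158);print("head",k.round(1),"ball",b.round(1),pts(c)[102,95].round(1),pts(c)[168,278].round(1))
assert np.hypot(*(k[:2]-[491,210]))<15
x,y=(k[:2]+[491,210])/2
arm.move_straight([x,y,240]);arm.move_straight([x,y,50],feed=100);arm.dwell(2.3)
s=arm.read_state();print(s["position"],s["ft_force"],s["clock"])
arm.move_straight([x,y,240])
t=np.array([517.,340.5]) if np.hypot(b[0]-517,b[1]-340)>12 else (b[:2]+[517,340.5])/2
t=t+np.array([.053,.9986])*5; print("push at",t)
arm.move_straight([*t,240]);arm.move_straight([*t,175],feed=80)
s=arm.read_state();print(s["position"],s["ft_force"],s["clock"])
```

```text
head [494.8 211.9  20. ] ball [516.7 335.9 158. ] [517.  335.4 159.3] [494.9 212.   20.7]
[492.90378531 210.96267049  49.99547097] [-0.36260615  0.47461537 -0.89261899] 17.1167
push at [517.09329158 343.18678169]
[517.30204033 343.26237564 175.48367742] [ 0.79375238 -0.06425759 -0.34776161] 20.5417
```

Both pointings are done and all the measurements agree. Now I'll push down in steps, watching the force.

Run:
```python
from h import *
from plant import arm
x,y=517.1,343.2
f0=arm.read_state()["ft_force"]
for z in [160,150,140,132,126,122]+list(range(120,102,-2)):
    arm.move_straight([x,y,z],feed=60);s=arm.read_state();f=s["ft_force"]-f0
    print(z,round(s["position"][2],1),f.round(1),round(s["clock"],1))
    if f[2]>12 or s["clock"]>40: break
arm.dwell(.3);print((arm.read_state()["ft_force"]-f0).round(1))
arm.move_straight([x,y,240]);arm.move_straight([480,230,260]);arm.dwell(.2)
for n in("side","wrist"):
    q,d=arm.capture(n);np.savez(f"pics/{n}_e.npz",p=q,d=d,**arm.calibration(n))
a=cv2.imread("pics/side.png");b=cv2.resize(np.load("pics/side_e.npz")["p"][:,:,::-1],(784,588))
cv2.imwrite("pics/end.png",np.hstack([a[380:540,100:400],b[380:540,100:400]]))
print(arm.read_state()["clock"])
```

```text
160 159.7 [-1.6 -0.6  1.2] 20.9
150 149.6 [-1.3  0.2  0.2] 21.3
140 139.5 [0.2 1.4 0.6] 21.6
132 131.6 [-0.2  0.6  1.3] 21.9
126 125.7 [-0.6  0.5  0.6] 22.1
122 121.8 [-0.2 -0.3  0.1] 22.4
120 119.9 [-0.5  0.3  0.3] 22.6
118 117.9 [-0.5 -0.2  1.2] 22.9
116 115.9 [0.4 0.8 1.2] 23.1
114 113.8 [ 0.4 -0.5  1.3] 23.4
112 112.1 [-1.  -0.3  5.5] 23.6
110 111.0 [-3.7  0.3 20.3] 23.9
[-2.6  0.5 19. ]
26.4333
```

View pics/end.png

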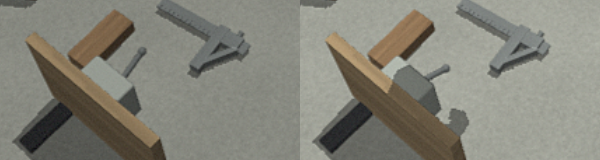

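The end view shows the lever lowered: its ball moved from crop (142,49) to (447-300,69). The square and the offcut are unmoved. I'll check the ball's height by depth, compare how far the objects moved, and then hand in.

Run:
```python
from h import *
from plant import arm
e=load("side_e");P=pts(e);u,v=int(247/1.4),int(449/1.4)
q=P[v-8:v+9,u-8:u+9].reshape(-1,3);q=q[(q[:,2]>80)&(q[:,2]<180)&(q[:,1]<355)];print("ball",len(q),np.median(q,0).round(1),q[:,2].max().round(1))
d=abs(load("side")["d"]-e["d"]);
for n,(a,b) in dict(lclamp=(455,260),eclamp=(370,330),square=(310,415),glue=(394,190),mug=(240,330),jar=(268,300),driver=(330,258),offcut=(202,415)).items():
    a=int(a/1.4);b=int(b/1.4);print(n,(d[b-14:b+15,a-20:a+21]>6).sum())
if len(q) and q[:,2].max()<120: arm.job_done();print("done",arm.read_state()["clock"])
```

```text
ball 38 [513.8 345.  107.9] 115.0
lclamp 331
eclamp 221
square 158
glue 1189
mug 231
jar 896
driver 668
offcut 163
the job is handed in; nothing more can be done
the job is handed in; nothing more can be done
```

I pointed at both targets, pushed the switch fully down, and handed the job in at about 26.5 s of the 56 s allowed. My depth comparison for moved objects was inconclusive.

- **Loaded knob:** the fingertips held about 30 mm above it for 2.3 s. The camera measurements of its position, about (570, -251), agreed closely.
- **Square head:** the fingertips held 30 mm above the middle of its bar for 2.3 s. The measurements put it at about (493, 211), to within about 4 mm.
- **Toggle:** I pushed it down with closed fingertips until it met its stop, where the force rose from about 1 N to about 20 N. The ball at the lever's end then read about 108 mm above the bench, down from about 158 mm. The image also shows the lever down. The arm then moved clear.
- **Contacts:** the wrist force showed no contact (about 1 N at most) during either pointing.
- **Unmoved objects:** before handing in, I compared depth images from before and after around each loose object. It flagged changed pixels around every one of them, and I think depth noise and the arm blocking part of the view caused that. By eye, the square and the offcut look unmoved in the last picture. I did not check the clamps, mug, jar, glue or screwdriver separately. All travel was at 240 mm or higher, above the glue bottle, the tallest loose object at 170 mm.

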